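# Set out the tea tin and light its plinth

## Robot

A 7-joint arm with a two-finger parallel gripper is mounted at the origin on the work surface. World frame = base frame: x ahead of the robot, y to its left, z up, the work surface at z = 0. Lengths are in m, angles in rad, forces in N, time in s.
With the tool pointing down it reaches from about 0.375 to 0.925 m from the base axis. Payload 3.1 kg.
Tool frame: the origin (TCP) lies on the mounting face of the last link; the fingertips stand 173 mm ahead of it and the grasp point (between the pads) lies 155 mm ahead of it; z points along the fingers, y is the line along which they close (so a half turn about z gives the same grasp; the last joint's range is limited). The gripper opens to 85 mm and grips with 20 to 120 N. Pads are 22 mm wide; open, the fingers measure 114 mm over their backs; the gripper's body (76 mm by 85 mm) begins 54 mm behind the grasp point. The pads swing forward as they close: fully open they stand 13 mm farther back than shut.
Start: joints at [-1.367, 0.383, 0.044, 1.598, -0.018, 1.161, -0.05], TCP at [0.193, 0.621, 0.405] pointing down, gripper open.
Joint ranges: [-2.61, 2.61], [-0.41, 2.15], [-1.48, 1.57], [0, 2.5], [-1.57, 4.71], [0.05, 1.97], [-2.85, 2.85]. Speed limits (rad/s): [2.79, 2.79, 3.14, 3.14, 3.14, 3.14, 3.14].

## Interface

Orientations are given as a rotation vector (axis times angle).
In Python, from bench import status, eyes, workorder gives the robot as it stands.
- The arm moves only by the tool apply_moves, never from a script. Its arguments are lists of equal length, an entry for each row: "xyz": the shift along the tool's x, y, z as a fraction of full scale, a list of three; "delta_rot": the turn, a rotation vector about the tool's x, y, z as a fraction of full scale, a list of three; "jaw": the opening, from 0 (shut) to 1 (fully open). A call has 1 to 8 rows; each row is the pose to reach, as a shift and turn from the pose commanded when the call began, along the tool's axes at that moment, turning the shorter way round; what a row does not reach only later rows make up. Full scale, the value 1, is 0.4 m for a shift and 180 degrees for a turn. A row lasts 1/12 s, in which the tool goes at most 41.7 mm and 7.16 degrees, less where a joint would pass 70% of its speed; a pose out of reach is approached as far as the arm can. A call with a number of a shift or a turn outside -1 to 1 is refused whole. A call with a gripper value outside its range is refused whole. The fingers move at their own pace and stop on an object; "squeeze" is the grip in N (left out, the last holds). Time passes only in rows, so rows that repeat a pose let the fingers close. It gives the time, the measured TCP pose, the force, the opening and the grip force at its end, in the units of the state.
- status.state(): the state, without advancing time (a new reading comes with each control period).
- eyes.read_camera(name): name is "scene" or "side" or "wrist"; returns a dict with "img" (480x640x3 uint8, red, green, blue), "fx", "fy", "cx", "cy" (pixels), "T" (4x4, takes a point from camera to world coordinates); the wrist camera has in their place "hand_eye" (4x4, takes a point from camera to tool coordinates, whose origin is the TCP and whose axes are the flange's). Camera axes: x right, y down, z forward; pixel columns grow to the right and rows downward; lengths in m; the calibration is good to about 2 mm. A picture is of the moment at which its call begins: read the wrist's pose just before it. There is no depth.
- workorder.sign_off(): hands the job in; it is judged then, once.
The state is a dict: "clock": time; "joints": joint angles; "joint_vel": joint speeds; "joint_efforts": joint torques, N m; "position": TCP position; "tool_rot": TCP orientation; "wrist_force": force on the tool from outside, world axes, zero at the start; "torque": the same for the moment, N m; "opening": finger opening in m; "gripper_force": force on a finger pad.
Only numpy, scipy, OpenCV 4.12 (cv2) and the standard library are available. Lean on these libraries where they do the work, as an engineer would, in place of code of your own. Each camera call takes 0.05 s, during which the arm holds its last target. There are 200 camera calls.

## Task

Tip the counter's little bin forward, take the tea tin from the back of it and lay it lengthways in the wooden cradle on the display plinth; then flip the lamp toggle (the one with the ball-ended lever) over until it snaps to its other side. Do not let the tin fall onto the counter, leave the fan toggle (wide flat paddle) as it is, and do not shove or tip the white bowl and cup; the bin may stay tipped open.

Things in the scene. Friction and masses are not known exactly. Their poses are not given: they have to be found in the camera images.
- housing: Fixed timber housing of the tilt bin, 140 deep (x) x 214 wide (y) x 162 mm high. Origin: centre of its underside; its front, with the bin's plywood front board, faces -x. Its roof (10 thick) covers only x -10 to +70 mm; ahead of that the side walls are 82 mm high and a slot 52 mm wide is open from above between the roof and the back of the front board.
- bin_pivot (a point): The bin's hinge line, along the housing's y, fixed: at x -70, z 30 mm in the housing's frame, at the lower front edge of the front board.
- bin_edge (a point): Middle of the top edge of the bin's front board (board 192 wide, 120 high, 8 thick; this point is 120 mm above the pivot and 4 mm behind the board's front face when shut, and moves with the bin). To tip the bin, reach down into the slot behind the board and push its top towards the housing's -x (4 to 6 N).
- bin (a joint): Tilt of the bin, rad: 0 shut, 0.85 tipped fully forward onto its stop; stiff, stays about where left beyond 0.6. Inside: 174 mm wide, floor 6 mm thick, 106 mm from front board to the 18 mm high back wall; sides low at the back. At full tilt floor and board form a V over the pivot, open upward; the tin rolls down into it, its axis about 41 mm above the pivot.
- tin: Bare metal tea tin, a cylinder 44 mm in diameter and 60 mm long with flat ends and a thin dark band near one end, about 0.12 kg. Origin: its centre; its own y is the cylinder's axis. It starts lying at the back of the bin, under the roof, its axis about along the housing's y, and can roll. Grip it across its flat ends from above.
- plinth: Fixed dark wooden display plinth, 110 (x) x 90 (y) x 40 mm high, white panel in its top. On it the cradle: two light wooden rails along the plinth's y, each 12 wide, 50 long, 10 high, with 28 mm clear between them, centred. Origin: centre of the underside.
- cradle (a point): Where the tin's centre is when it lies in the cradle: 67 mm above the plinth's underside, on its centre; the tin's axis then lies along the plinth's y. Same axes as the plinth.
- lamp_switch: Fixed grey box of the lamp toggle, 80 (x) x 60 (y) x 45 mm high, origin at the centre of its underside. The lever's hinge lies along y at the centre of its top face.
- lamp_lever_tip (a point): Centre of the 20 mm steel ball on the end of the lamp toggle's 9 mm steel lever, 60 mm from its hinge; moves with the lever.
- lamp_lever (a joint): Lamp toggle, rad: 0 off, the lever leaning to the box's -x by 0.45 rad from upright; 0.9 on, leaning as far to +x. Snap-over: a spring holds it at either end (about 2.6 N at the ball) and it jumps across by itself once pushed past 0.45.
- fan_switch: Fixed grey box of the fan toggle, 80 (x) x 95 (y) x 45 mm high, origin at the centre of its underside; to be left alone.
- fan_lever (a joint): Fan toggle, rad: like the lamp toggle but with a flat paddle 46 wide x 36 high x 8 mm thick on its lever, top 70 mm from the hinge; stays at 0, leaning to its box's -x.
- bowl: Small white bowl, 90 mm across, 35 high, loose bystander (origin: underside).
- cup: White cup, 66 mm across, 60 high, loose bystander (origin: underside).
Things that resemble listed ones, but are neither listed nor needed, are in the scene too. What is shaped like the lamp_switch but blue or yellow is not meant.

How it is judged:
By the outcome, as a careful person would: the job done as asked, in the order asked, and still so for the second after the job is handed in, with the robot touching nothing.
It also fails if it takes over 64 s, if anything falls off the work surface, if the arm or the gripper's body presses on something with over 40 N, if the wrist force passes 120 N, or if a joint passes its speed limit or range.

## Working session

There is one attempt and no reset: what is moved stays moved. The work goes in short steps, Python scripts to look and compute and a tool call to move; the robot and the scene stay as the last step left them, time stands still between calls to the robot, and variables do not carry over. Pictures are saved under pics/ and viewed, at most 11 in all, crops included, and the job is handed in when it is done.

Besides the shell and the picture viewer there is one more tool, called after ">>>" as name(argument=value, ...) on one line, values as JSON. apply_moves: Moves the arm, as the interface text tells. Shift numbers are shares of 0.4 m and turn numbers shares of 180 degrees, none past 1 either way. Its arguments: {"type":"object","properties":{"xyz":{"type":"array","items":{"type":"array","items":{"type":"number"}}},"delta_rot":{"type":"array","items":{"type":"array","items":{"type":"number"}}},"jaw":{"type":"array","items":{"type":"number"}},"squeeze":{"type":"number"}},"required":["xyz","delta_rot","jaw"]}

```bash
mkdir -p pics; ls; python3 - <<'E'
from bench import status, eyes
import cv2, numpy as np
s=status.state(); print(s)
for n in ("scene","side"):
    c=eyes.read_camera(n); cv2.imwrite(f"pics/{n}0.png",c["img"][:,:,::-1]); print(n,c["fx"],c["fy"],c["cx"],c["cy"],c["T"])
    np.savez(f"pics/{n}.npz",**{k:c[k] for k in("fx","fy","cx","cy","T")})
c=eyes.read_camera("wrist"); cv2.imwrite("pics/wrist0.png",c["img"][:,:,::-1]);print(c["fx"],c["cx"],c["cy"],c["hand_eye"])
E
```

```text
pics
{'clock': 0.0, 'joints': array([-1.36676764,  0.38384072,  0.0438346 ,  1.59960374, -0.01789482,
        1.16118394, -0.04988666]), 'joint_vel': array([ 0.00024592,  0.00038903,  0.0003839 ,  0.00088772, -0.00041605,
        0.00033797,  0.00166608]), 'joint_efforts': array([ 4.44381794e-04, -4.33464253e+01,  1.02445342e+00, -2.49508685e+01,
        1.05047625e-02,  1.15694676e-02,  2.63081290e-06]), 'position': array([0.19306004, 0.62014874, 0.40326908]), 'tool_rot': array([-0.47212952, -3.10565665,  0.00413298]), 'wrist_force': array([-0.12223719,  0.27480787, -0.58486451]), 'torque': array([ 0.04581734, -0.00059207, -0.04034164]), 'gripper_force': 0.0, 'opening': 0.08558137984984797}
scene 462.97005800944305 462.97005800944305 315.02925194582696 237.20688162536658 [[ 0.61736657  0.63801073 -0.46021823  0.91159262]
 [ 0.78660707 -0.49293134  0.37184408 -0.30180659]
 [ 0.01038453 -0.59157502 -0.80618308  0.80685318]
 [ 0.          0.          0.          1.        ]]
side 495.13386338076634 495.13386338076634 319.8401662668666 246.3197412962177 [[ 0.91544679 -0.23738245  0.3249719   0.18223541]
 [-0.40172194 -0.49083884  0.77310848 -0.7800453 ]
 [-0.02401355 -0.83828802 -0.54469858  0.69357078]
 [ 0.          0.          0.          1.        ]]
390.8183705395724 324.2164352739128 246.07415297195104 [[ 8.40646924e-04 -9.52451573e-01 -3.04688849e-01  7.80104321e-02]
 [ 9.99999634e-01  7.51466438e-04  4.09963233e-04  1.55537135e-03]
 [-1.61506682e-04 -3.04689082e-01  9.52451856e-01  2.99062712e-02]
 [ 0.00000000e+00  0.00000000e+00  0.00000000e+00  1.00000000e+00]]
```

View pics/scene0.png

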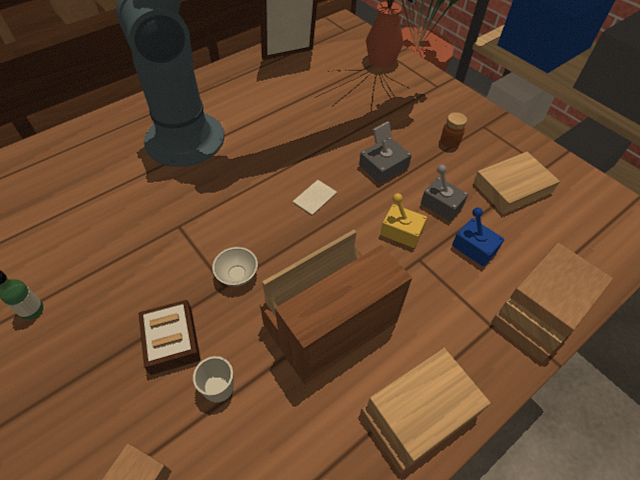

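View pics/side0.png

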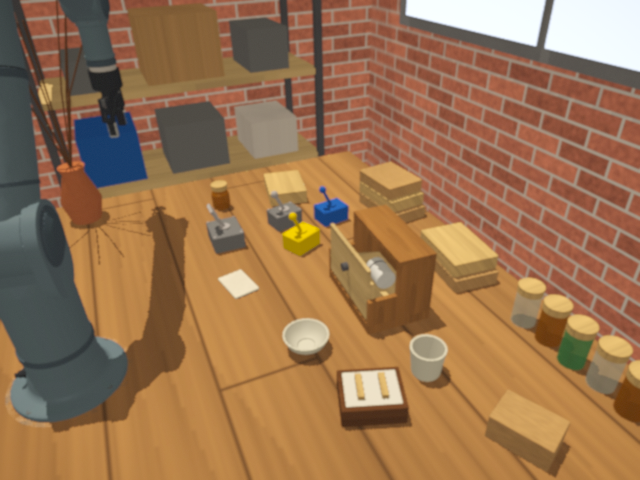

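```bash
python3 - <<'E'
import cv2
a=cv2.imread("pics/scene0.png")[135:405,125:485]; cv2.imwrite("pics/sc_c.png",cv2.resize(a,None,fx=2.2,fy=2.2,interpolation=cv2.INTER_CUBIC))
a=cv2.imread("pics/side0.png")[180:430,200:480]; cv2.imwrite("pics/si_c.png",cv2.resize(a,None,fx=2.4,fy=2.4,interpolation=cv2.INTER_CUBIC))
E
```

```text
(no output)
```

View pics/sc_c.png

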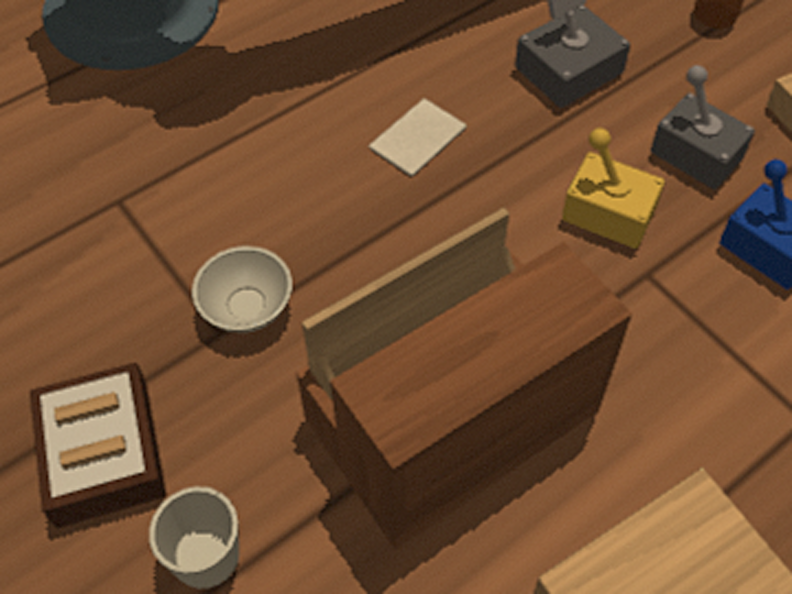

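View pics/si_c.png

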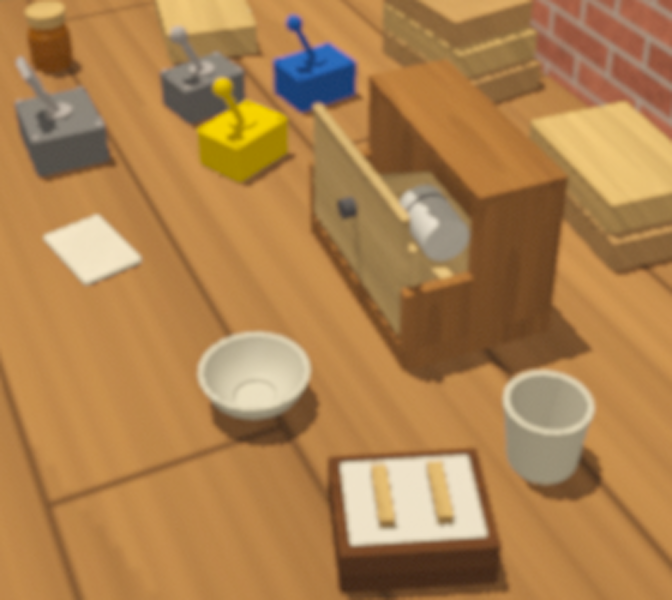

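```bash
cat > h.py <<'E'
import numpy as np
from scipy.optimize import least_squares
C={n:dict(np.load(f"pics/{n}.npz")) for n in("scene","side")}
def proj(n,P):
    c=C[n];T=c["T"];q=(np.atleast_2d(P)-T[:3,3])@T[:3,:3]
    return np.c_[c["fx"]*q[:,0]/q[:,2]+c["cx"],c["fy"]*q[:,1]/q[:,2]+c["cy"]]
S=lambda u,v:(125+u/2.2,135+v/2.2)
D=lambda u,v:(200+u/2.4,180+v/2.4)
def tri(a,b):
    f=lambda P:np.r_[proj("scene",P)[0]-a,proj("side",P)[0]-b]
    r=least_squares(f,[.6,0,.05]);return r.x,np.abs(r.fun).max()
def fit(local,sc,si,x0=(.6,0,0)):
    """pose x,y,yaw,dz of box with local points"""
    L=np.array(local)
    def w(p):
        c,s=np.cos(p[2]),np.sin(p[2]);return np.c_[p[0]+c*L[:,0]-s*L[:,1],p[1]+s*L[:,0]+c*L[:,1],L[:,2]+p[3]]
    f=lambda p:np.r_[(proj("scene",w(p))-sc).ravel(),(proj("side",w(p))-si).ravel()]
    best=min((least_squares(f,[*x0[:2],y,0],loss="soft_l1") for y in np.arange(-3,3,1)),key=lambda r:r.cost)
    return best.x,best.cost,np.round(best.fun if hasattr(best,'fun') else 0,1)
E
python3 - <<'E'
from h import *
np.set_printoptions(precision=4,suppress=True)
hp=[((331,376),(472,192)),((395,466),(563,180)),((629,318),(447,62)),((563,248),(370,78))]
for a,b in hp: print("roof",*tri(S(*a),D(*b)))
hl=[(-.01,-.107,.162),(.07,-.107,.162),(.07,.107,.162),(-.01,.107,.162)]
print(fit(hl,[S(*a) for a,b in hp],[D(*b) for a,b in hp]))
for a,b in [((305,325),(407,215)),((507,212),(315,106))]: print("board",*tri(S(*a),D(*b)))
pp=[((33,390),(340,555)),((138,366),(330,460)),((162,490),(478,452)),((48,512),(496,545))]
for a,b in pp: print("pl",*tri(S(*a),D(*b)))
pl=[(-.055,-.045,.04),(-.055,.045,.04),(.055,.045,.04),(.055,-.045,.04)]
pp[2:]=[((162,490),(478,452)),((48,512),(496,545))]
print(fit(pl,[S(*a) for a,b in pp],[D(*b) for a,b in pp]))
for n,a,b in [("ball",(697,75),(179,36)),("hinge",(709,125),(203,70)),("fanhinge",(575,39),(62,110)),("yball",(600,138),(223,87)),("yh",(613,188),(240,135)),
 ("bowl",(242,290),(254,372)),("cup",(194,525),(547,405)),("railA",(87,408),(384,495)),("railB",(93,452),(441,490))]: print(n,*tri(S(*a),D(*b)))
E
```

```text
roof [ 0.6099 -0.1345  0.163 ] 0.5792186274209712
roof [ 0.6897 -0.1391  0.1555] 0.5303572912202981
roof [0.7043 0.0686 0.1578] 0.01115017155723308
roof [0.6267 0.0743 0.1563] 0.23089055559705685
(array([ 0.6274, -0.0293, -0.08  , -0.0054]), np.float64(7.895923363509457), array([-0.4,  1.1, -1.9,  0.6,  1.8, -0.1,  1.4, -1.7,  0.1,  3.6, -0.2,
       -0.1, -0.2, -0.2, -0.9, -0.6]))
board [ 0.5581 -0.1227  0.1503] 0.008158129225989796
board [0.5677 0.069  0.1449] 0.04522960303862078
pl [ 0.4101 -0.3072  0.0356] 0.5710680901735827
pl [ 0.4415 -0.2263  0.0328] 0.234502231361148
pl [ 0.547  -0.2636  0.0281] 0.8770722568827978
pl [ 0.5112 -0.3433  0.0328] 0.3491396242152405
(array([ 0.4775, -0.2847, -0.3707, -0.0075]), np.float64(9.614109665803621), array([ 0.6,  1.1,  1.9, -0.3, -0.3, -3. , -1.2,  1.4, -0.7,  0.8, -0.5,
       -1.6, -0.3, -1.3,  2. ,  1.5]))
ball [0.5307 0.3513 0.0964] 0.5206377431951523
hinge [0.5578 0.3572 0.044 ] 0.44014016401212075
fanhinge [0.3877 0.3325 0.0479] 0.31523683678696557
yball [0.5322 0.2185 0.0984] 0.3397598896558236
yh [0.5511 0.2319 0.03  ] 1.0640201288514675
bowl [ 0.4278 -0.1138  0.0294] 0.10731606090951118
cup [ 0.601  -0.2624  0.0553] 1.2377522587811427
railA [ 0.4573 -0.2797  0.0435] 0.6453620233845072
railB [ 0.4952 -0.2936  0.0445] 0.44951766341910115
```

```bash
cat >> h.py <<'E'
from bench import status,eyes
from scipy.spatial.transform import Rotation as Ro
import cv2
np.set_printoptions(precision=4,suppress=True)
def Rt(yaw):
    c,s=np.cos(yaw),np.sin(yaw);return np.array([[-c,-s,0],[-s,c,0],[0,0,-1.]])
def plan(*wps):
    """wps: (x,y,z,yaw) TCP targets -> fractions"""
    s=status.state();R0=Ro.from_rotvec(s["tool_rot"]);p0=s["position"]
    for w in wps:
        d=R0.inv().apply(np.array(w[:3])-p0)/.4
        r=(R0.inv()*Ro.from_matrix(Rt(w[3]))).as_rotvec()/np.pi
        print("xyz",np.round(d,4),"rot",np.round(r,4),"rows>=%.1f"%max(np.linalg.norm(d)*.4/.0417,np.linalg.norm(r)*180/7.16))
def shot(name):
    s=status.state();c=eyes.read_camera("wrist")
    T=np.eye(4);T[:3,:3]=Ro.from_rotvec(s["tool_rot"]).as_matrix();T[:3,3]=s["position"]
    np.savez(f"pics/{name}.npz",fx=c["fx"],fy=c["fy"],cx=c["cx"],cy=c["cy"],T=T@c["hand_eye"])
    cv2.imwrite(f"pics/{name}.png",c["img"][:,:,::-1]);print(s["position"],s["wrist_force"],s["opening"],s["clock"])
def ray(name,px,z):
    c=np.load(f"pics/{name}.npz");T=c["T"]
    d=T[:3,:3]@np.array([(px[0]-c["cx"])/c["fx"],(px[1]-c["cy"])/c["fy"],1]);return T[:3,3]+d*(z-T[2,3])/d[2]
E
python3 -c "
from h import *
plan((.47,.31,.45,-.1))"
```

```text
xyz [-0.8916 -0.5351 -0.1149] rot [-0.0007 -0.     -0.0642] rows>=10.0
```

>>> apply_moves(xyz=[[-0.09,-0.05,-0.01],[-0.18,-0.11,-0.02],[-0.27,-0.16,-0.03],[-0.36,-0.21,-0.04],[-0.45,-0.27,-0.06],[-0.54,-0.32,-0.07],[-0.63,-0.38,-0.08],[-0.7,-0.42,-0.1]], delta_rot=[[0,0,-0.01],[0,0,-0.02],[0,0,-0.03],[0,0,-0.04],[0,0,-0.05],[0,0,-0.06],[0,0,-0.06],[0,0,-0.06]], jaw=[0,0,0,0,0,0,0,0])

```text
clock: 0.82
position: [0.4118, 0.3739, 0.4438]
tool_rot: [-0.18, -3.135, 0.004]
wrist_force: [1.5, -0.2, 0.6]
opening: 0.0002
gripper_force: 0.0
```

```bash
python3 -c "
from h import *
shot('w1')
plan((.5,-.10,.45,-.075))"
```

```text
[0.4118 0.3739 0.4438] [ 1.4767 -0.1672  0.6351] 0.0002211867712217057 0.8167
xyz [-0.3497 -1.1318 -0.0027] rot [-0.0011  0.0021 -0.0168] rows>=11.4
```

>>> apply_moves(xyz=[[-0.03,-0.1,0],[-0.06,-0.2,0],[-0.09,-0.3,0],[-0.12,-0.4,0],[-0.15,-0.5,0],[-0.18,-0.6,0],[-0.21,-0.7,0],[-0.24,-0.8,0]], delta_rot=[[0,0,0],[0,0,0],[0,0,0],[0,0,-0.01],[0,0,-0.01],[0,0,-0.01],[0,0,-0.02],[0,0,-0.02]], jaw=[0,0,0,0,0,0,0,0])

```text
clock: 1.53
position: [0.4694, 0.047, 0.4446]
tool_rot: [0.077, 3.14, 0.001]
wrist_force: [1.6, 0.4, -0.5]
opening: 0.0
gripper_force: 0.0
```

>>> apply_moves(xyz=[[-0.03,-0.08,0],[-0.06,-0.16,0],[-0.09,-0.24,0],[-0.11,-0.3,0],[-0.11,-0.3,0],[-0.11,-0.3,0]], delta_rot=[[0,0,0],[0,0,0],[0,0,0],[0,0,0],[0,0,0],[0,0,0]], jaw=[0,0,0,0,0,0])

```text
clock: 2.03
position: [0.5075, -0.0748, 0.4445]
tool_rot: [-0.086, -3.14, 0.0]
wrist_force: [-0.0, 0.3, -0.3]
opening: -0.0002
gripper_force: 0.0
```

```bash
python3 -c "
from h import *
shot('w2')"
```

```text
[ 0.5075 -0.0748  0.4445] [-0.0168  0.3003 -0.2796] -0.00015810257863047562 2.0333
```

View pics/w2.png

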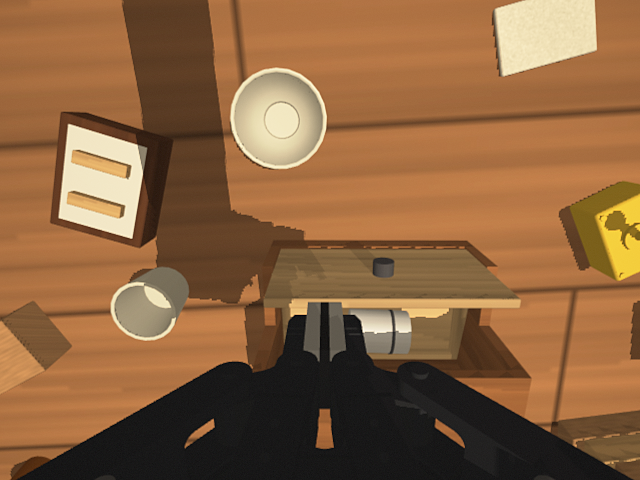

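View pics/w1.png

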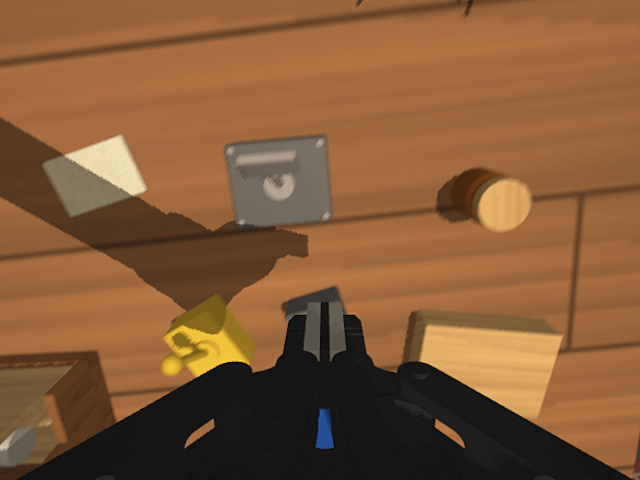

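```bash
python3 -c "
from h import *
L=lambda n,z,*ps:[print(n,p,ray('w2',p,z)) for p in ps]
L('board',.15,(263,307),(520,306));L('roof',.162,(530,377));L('walltop',.082,(480,362))
L('rails',.05,(75,150),(131,166),(128,178),(72,163),(71,192),(125,206),(121,218),(67,205))
L('panel',.04,(74,123),(147,142),(131,237),(58,220))
L('outer',.04,(62,113),(172,139),(139,246),(50,223))
L('tin',.06,(410,330),(345,330))
# ball etc
C['w1']=dict(np.load('pics/w1.npz'));C['w2']=dict(np.load('pics/w2.npz'))
print(proj('w1',[.5307,.3513,.0964]),proj('w1',[.5578,.3572,.045]),proj('w2',[.5307,.3513,.0964]))
print(ray('w1',(279,187),.045), 'fan hinge')
"
```

```text
board (263, 307) [ 0.5597 -0.1219  0.15  ]
board (520, 306) [0.5693 0.07   0.15  ]
roof (530, 377) [0.6234 0.0771 0.162 ]
walltop (480, 362) [0.6644 0.0723 0.082 ]
rails (75, 150) [ 0.4426 -0.2963  0.05  ]
rails (131, 166) [ 0.4596 -0.2485  0.05  ]
rails (128, 178) [ 0.4703 -0.2535  0.05  ]
rails (72, 163) [ 0.454  -0.3019  0.05  ]
rails (71, 192) [ 0.4803 -0.3096  0.05  ]
rails (125, 206) [ 0.4963 -0.2618  0.05  ]
rails (121, 218) [ 0.5076 -0.2681  0.05  ]
rails (67, 205) [ 0.4923 -0.3164  0.05  ]
panel (74, 123) [ 0.4192 -0.2975  0.04  ]
panel (147, 142) [ 0.4395 -0.2341  0.04  ]
panel (131, 237) [ 0.5296 -0.2677  0.04  ]
panel (58, 220) [ 0.5084 -0.3359  0.04  ]
outer (62, 113) [ 0.4101 -0.3062  0.04  ]
outer (172, 139) [ 0.438  -0.2105  0.04  ]
outer (139, 246) [ 0.5393 -0.2616  0.04  ]
outer (50, 223) [ 0.511  -0.3446  0.04  ]
tin (410, 330) [0.6379 0.0076 0.06  ]
tin (345, 330) [ 0.6343 -0.0588  0.06  ]
[[313.691  345.8475]] [[323.5358 341.0781]] [[832.507  218.9022]]
[0.3884 0.3343 0.045 ] fan hinge
```

```bash
cat >> h.py <<'E'
H=np.array([.6265,-.029]);HY=-.055
def hw(x,y,z,tip=.173):
    c,s=np.cos(HY),np.sin(HY);return (H[0]+c*x-s*y,H[1]+s*x+c*y,z+tip,HY)
E
python3 -c "
from h import *
print(status.state()['position'])
plan(hw(-.036,0,.19),hw(-.036,0,.115))"
```

```text
[ 0.5075 -0.0729  0.4443]
xyz [-0.2018  0.1251  0.2031] rot [ 0.0002 -0.0003  0.0011] rows>=3.0
xyz [-0.2019  0.1251  0.3906] rot [ 0.0002 -0.0003  0.0011] rows>=4.4
```

>>> apply_moves(xyz=[[-0.07,0.04,0.07],[-0.14,0.08,0.14],[-0.2,0.125,0.2],[-0.2,0.125,0.2],[-0.2,0.125,0.2]], delta_rot=[[0,0,0],[0,0,0],[0,0,0],[0,0,0],[0,0,0]], jaw=[0,0,0,0,0])

```text
clock: 2.5
position: [0.59, -0.022, 0.3606]
tool_rot: [-0.067, -3.133, 0.001]
wrist_force: [0.5, 0.7, 0.1]
opening: -0.0003
gripper_force: 0.0
```

```bash
python3 -c "
from h import *
plan(hw(-.036,0,.19),hw(-.036,0,.115),hw(-.051,0,.115),hw(-.084,0,.11),hw(-.119,0,.095))"
```

```text
xyz [-0.002  -0.0124 -0.006 ] rot [-0.0003 -0.0025  0.004 ] rows>=0.1
xyz [-0.0034 -0.0122  0.1815] rot [-0.0003 -0.0025  0.004 ] rows>=1.7
xyz [ 0.0341 -0.0118  0.1818] rot [-0.0003 -0.0025  0.004 ] rows>=1.8
xyz [ 0.1164 -0.0107  0.1949] rot [-0.0003 -0.0025  0.004 ] rows>=2.2
xyz [ 0.2036 -0.0096  0.2331] rot [-0.0003 -0.0025  0.004 ] rows>=3.0
```

Still settling by a few mm; descend, then tip.

>>> apply_moves(xyz=[[0,0,0.09],[0,0,0.18],[0,0,0.18],[0.035,0,0.18],[0.06,0,0.18],[0.09,0,0.185],[0.116,0,0.19]], delta_rot=[[0,0,0],[0,0,0],[0,0,0],[0,0,0],[0,0,0],[0,0,0],[0,0,0]], jaw=[0,0,0,0,0,0,0])

```text
clock: 3.08
position: [0.5455, -0.025, 0.2929]
tool_rot: [0.079, 3.129, 0.002]
wrist_force: [5.7, -1.0, -0.6]
opening: 0.0001
gripper_force: 2.2
```

```bash
python3 -c "
from h import *
plan(hw(-.084,0,.11),hw(-.119,0,.095),hw(-.125,0,.095))"
```

```text
xyz [0.0077 0.0012 0.0247] rot [0.0006 0.0037 0.0014] rows>=0.2
xyz [0.0956 0.0016 0.0612] rot [0.0006 0.0037 0.0014] rows>=1.1
xyz [0.1106 0.0016 0.061 ] rot [0.0006 0.0037 0.0014] rows>=1.2
```

>>> apply_moves(xyz=[[0.02,0,0.01],[0.04,0,0.02],[0.06,0,0.03],[0.08,0,0.04],[0.095,0,0.045],[0.1,0,0.045],[0.1,0,0.045]], delta_rot=[[0,0,0],[0,0,0],[0,0,0],[0,0,0],[0,0,0],[0,0,0],[0,0,0]], jaw=[0,0,0,0,0,0,0])

```text
clock: 3.67
position: [0.5026, -0.0228, 0.27]
tool_rot: [-0.079, -3.138, 0.0]
wrist_force: [1.2, -0.1, 0.1]
opening: -0.0005
gripper_force: 0.5
```

>>> apply_moves(xyz=[[0.008,0,0],[0.012,0,0],[0.012,0,0],[0.012,0,0]], delta_rot=[[0,0,0],[0,0,0],[0,0,0],[0,0,0]], jaw=[0,0,0,0])

```text
clock: 4.0
position: [0.4999, -0.0227, 0.2713]
tool_rot: [0.079, 3.138, -0.0]
wrist_force: [5.2, -0.9, 1.3]
opening: -0.0003
gripper_force: 2.2
```

>>> apply_moves(xyz=[[-0.02,0,0],[-0.02,0,-0.08],[-0.02,0,-0.17],[-0.0,0,-0.26],[0.02,0,-0.35],[0.04,0,-0.4],[0.04,0,-0.4],[0.04,0,-0.4]], delta_rot=[[0,0,0],[0,0,0],[0,0,0],[0,0,0],[0,0,0],[0,0,0],[0,0,0],[0,0,0]], jaw=[0,0,0,0,0,0,0,0])

```text
clock: 4.67
position: [0.4821, -0.0218, 0.4306]
tool_rot: [-0.078, -3.138, -0.001]
wrist_force: [-0.4, -0.9, -1.1]
opening: 0.0003
gripper_force: 0.0
```

```bash
python3 -c "
from h import *
shot('w3')
c=eyes.read_camera('side');w=cv2.imread('pics/w3.png')[150:450,150:550]
a=c['img'][200:350,300:450,::-1]
cv2.imwrite('pics/m3.png',np.hstack([cv2.resize(w,(400,300)),cv2.resize(a,(300,300),interpolation=cv2.INTER_CUBIC)]))"
```

```text
[ 0.4821 -0.0218  0.4306] [-0.3584 -0.8992 -1.1403] 0.00029363399333785057 4.6667
```

View pics/m3.png

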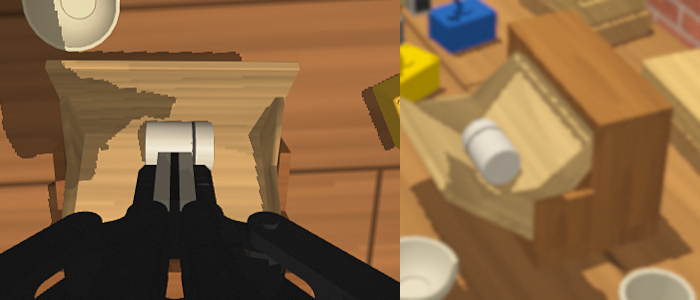

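```bash
python3 -c "
from h import *
C['w3']=dict(np.load('pics/w3.npz'))
f=lambda P:np.r_[proj('w3',P)[0]-(329,294),proj('side',P)[0]-(345.5,276)]
r=least_squares(f,[.55,-.03,.07]);print(r.x,r.fun)
for z in(.071,.08,.093):print(z,ray('w3',(295,292),z),ray('w3',(363,292),z))
print('pivot',hw(-.07,0,.071,0)); c,s=np.cos(HY),np.sin(HY)
# predicted cylinder outline at model
P=hw(-.07,-.003,.071,0);print(proj('w3',[P[0]-.022*.9,P[1],.071+.01]),proj('w3',[P[:3]]),proj('side',[P[:3]]))
for y in(-.095,.095):print(ray('w3',(195 if y<0 else 449,216),.112))
"
```

```text
[ 0.5582 -0.0192  0.0657] [-0.0138  0.2318 -0.4563  0.2716]
0.071 [ 0.5519 -0.0502  0.071 ] [0.555  0.0122 0.071 ]
0.08 [ 0.5479 -0.0493  0.08  ] [0.5509 0.0114 0.08  ]
0.093 [ 0.5421 -0.048   0.093 ] [0.545  0.0103 0.093 ]
pivot (np.float64(0.556605848313368), np.float64(-0.02515194074810526), 0.071, -0.055)
[[317.9471 279.6728]] [[319.257  295.3864]] [[346.1937 276.732 ]]
[ 0.4673 -0.1171  0.112 ]
[0.4768 0.0749 0.112 ]
```

```bash
python3 -c "
from h import *
plan((.557,-.019,.33,HY),(.557,-.019,.228,HY))"
```

```text
xyz [-0.1887  0.0161  0.2455] rot [-0.0003 -0.0018  0.0016] rows>=3.0
xyz [-0.1901  0.0164  0.5005] rot [-0.0003 -0.0018  0.0016] rows>=5.1
```

>>> apply_moves(xyz=[[-0.06,0.005,0.08],[-0.13,0.01,0.16],[-0.189,0.016,0.24],[-0.189,0.016,0.24],[-0.189,0.016,0.24],[-0.189,0.016,0.24]], delta_rot=[[0,0,0],[0,0,0],[0,0,0],[0,0,0],[0,0,0],[0,0,0]], jaw=[1,1,1,1,1,1], squeeze=40)

```text
clock: 5.27
position: [0.558, -0.0197, 0.333]
tool_rot: [-0.08, -3.136, 0.003]
wrist_force: [0.4, -0.7, 0.5]
opening: 0.072
gripper_force: 0.0
```

```bash
python3 -c "
from h import *
plan((.557,-.019,.33,HY),(.557,-.019,.228,HY));print(status.state()['opening'])"
```

```text
xyz [0.0025 0.0017 0.0075] rot [-0.0006 -0.0015  0.0012] rows>=0.1
xyz [0.0013 0.0022 0.2625] rot [-0.0006 -0.0015  0.0012] rows>=2.5
0.07204643128560334
```

>>> apply_moves(xyz=[[0,0,0.0],[0,0,0.0],[0,0,0.07],[0,0,0.14],[0,0,0.2],[0,0,0.24],[0,0,0.26],[0,0,0.26]], delta_rot=[[0,0,0],[0,0,0],[0,0,0],[0,0,0],[0,0,0],[0,0,0],[0,0,0],[0,0,0]], jaw=[1,1,1,1,1,1,1,1])

```text
clock: 5.93
position: [0.558, -0.0191, 0.2308]
tool_rot: [-0.079, -3.14, -0.002]
wrist_force: [0.3, 0.2, 0.1]
opening: 0.0852
gripper_force: 0.0
```

>>> apply_moves(xyz=[[0,0,0],[0,0,0],[0,0,0],[0,0,0],[0,0,0],[0,0,0],[0,0,0]], delta_rot=[[0,0,0],[0,0,0],[0,0,0],[0,0,0],[0,0,0],[0,0,0],[0,0,0]], jaw=[0.4,0.4,0.4,0.4,0.4,0.4,0.4], squeeze=40)

```text
clock: 6.52
position: [0.5599, -0.0195, 0.233]
tool_rot: [0.08, 3.137, 0.001]
wrist_force: [-2.5, -0.5, 7.6]
opening: 0.0595
gripper_force: 42.9
```

>>> apply_moves(xyz=[[0,0,-0.03],[0,0,-0.07],[0,0,-0.13],[0,0,-0.2],[0,0,-0.28],[0,0,-0.34],[0,0,-0.34],[0,0,-0.34]], delta_rot=[[0,0,0],[0,0,0],[0,0,0],[0,0,0],[0,0,0],[0,0,0],[0,0,0],[0,0,0]], jaw=[0.4,0.4,0.4,0.4,0.4,0.4,0.4,0.4])

```text
clock: 7.18
position: [0.5594, -0.0195, 0.3693]
tool_rot: [0.079, 3.136, 0.002]
wrist_force: [-1.2, -0.4, -1.6]
opening: 0.0589
gripper_force: 43.4
```

```bash
python3 -c "
from h import *
plan((.4755,-.2825,.35,-.35))"
```

```text
xyz [ 0.1764 -0.6674  0.0462] rot [0.0007 0.0015 0.0953] rows>=6.6
```

>>> apply_moves(xyz=[[0.02,-0.07,0.0],[0.04,-0.15,0.0],[0.07,-0.25,0.0],[0.1,-0.36,0.02],[0.13,-0.48,0.03],[0.15,-0.58,0.04],[0.176,-0.667,0.045],[0.176,-0.667,0.045]], delta_rot=[[0,0,0.01],[0,0,0.02],[0,0,0.035],[0,0,0.05],[0,0,0.065],[0,0,0.08],[0,0,0.095],[0,0,0.095]], jaw=[0.4,0.4,0.4,0.4,0.4,0.4,0.4,0.4])

```text
clock: 7.85
position: [0.4692, -0.2899, 0.3475]
tool_rot: [-0.566, -3.086, 0.009]
wrist_force: [-0.4, -1.4, -0.5]
opening: 0.0596
gripper_force: 43.5
```

>>> apply_moves(xyz=[[0,0,0],[0,0,0],[0,0,0]], delta_rot=[[0,0,0],[0,0,0],[0,0,0]], jaw=[0.4,0.4,0.4])

```text
clock: 8.1
position: [0.4756, -0.2802, 0.3476]
tool_rot: [-0.541, -3.093, -0.003]
wrist_force: [0.5, 0.3, -1.0]
opening: 0.0593
gripper_force: 43.5
```

```bash
python3 -c "
from h import *
shot('w4');C['w4']=dict(np.load('pics/w4.npz'));p=status.state()['position']
I={'w4':cv2.imread('pics/w4.png')}
for n in('scene','side'):I[n]=eyes.read_camera(n)['img'][:,:,::-1]
out=[]
for n in('scene','side','w4'):
    q=proj(n,[p-[0,0,.157]])[0];u,v=(int(q[0])-60,int(q[1])-75) 
    u=min(max(u,0),520);v=min(max(v,0),330)
    print(n,q,(u,v),'cradle',proj(n,[.4755,-.2825,.067]));out.append(cv2.resize(np.ascontiguousarray(I[n][v:v+150,u:u+120]),None,fx=2.2,fy=2.2,interpolation=cv2.INTER_CUBIC))
cv2.imwrite('pics/m4.png',np.hstack(out))
plan((.4755,-.2825,.35,-.35))"
```

```text
[ 0.4756 -0.2802  0.3476] [ 0.4896  0.321  -0.9954] 0.05926712224167697 8.1
scene [145.6194 286.8272] (85, 211) cradle [[164.3816 323.5058]]
side [372.2185 315.8421] (312, 240) cradle [[370.2665 373.783 ]]
w4 [320.3679 343.9206] (260, 268) cradle [[317.8789 244.9497]]
xyz [-0.0008 -0.0064 -0.0043] rot [ 0.0003 -0.0002  0.0016] rows>=0.1
```

View pics/m4.png

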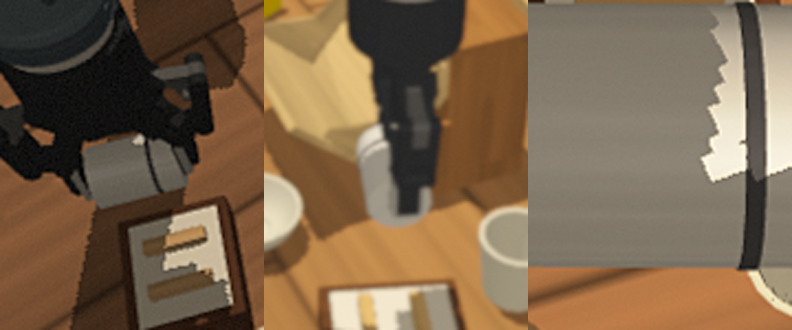

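```bash
python3 -c "
from h import *
f=lambda P:np.r_[proj('scene',P)[0]-(146.4,289.2),proj('side',P)[0]-(371.5,319)]
s=np.load('pics/w4.npz');p=np.array([.4756,-.2802,.3476])
R=Ro.from_rotvec([-.541,-3.093,-.003])
print('two-cam tool coords',R.inv().apply(least_squares(f,[.47,-.28,.19]).x-p))
from bench import eyes
he=eyes.read_camera('wrist')['hand_eye']
fx,cy=float(s['fx']),float(s['cy'])
def res(q):
    out=[]
    for v,sg in((268.5,1),(389.5,-1)):
        d=he[:3,:3]@[0,(v-cy)/fx,1];d=d[[0,2]]/np.hypot(d[0],d[2]);w=np.array([q[0],q[1]])-he[[0,2],3]
        out.append(abs(d[0]*w[1]-d[1]*w[0])-.022)
    return out
print('wrist tool x,z',least_squares(res,[0,.16]).x)
"
```

```text
two-cam tool coords [-0.0001 -0.0002  0.1632]
wrist tool x,z [0.0043 0.1605]
```

```bash
python3 -c "
from h import *
plan((.477,-.283,.25,-.35),(.477,-.283,.23,-.35))"
```

```text
xyz [-0.0049 -0.0057  0.2461] rot [ 0.0002 -0.0001  0.0015] rows>=2.4
xyz [-0.0049 -0.0057  0.2961] rot [ 0.0002 -0.0001  0.0015] rows>=2.8
```

>>> apply_moves(xyz=[[-0.005,-0.005,0.06],[-0.005,-0.005,0.13],[-0.005,-0.005,0.19],[-0.005,-0.005,0.23],[-0.005,-0.005,0.25],[-0.005,-0.005,0.26],[-0.005,-0.005,0.26],[-0.005,-0.005,0.26]], delta_rot=[[0,0,0.001],[0,0,0.001],[0,0,0.001],[0,0,0.001],[0,0,0.001],[0,0,0.001],[0,0,0.001],[0,0,0.001]], jaw=[0.4,0.4,0.4,0.4,0.4,0.4,0.4,0.4])

```text
clock: 8.97
position: [0.4769, -0.2848, 0.2456]
tool_rot: [0.549, 3.092, -0.001]
wrist_force: [-0.8, -0.6, -0.2]
opening: 0.0594
gripper_force: 43.6
```

>>> apply_moves(xyz=[[0,0,0.01],[0,0,0.02],[0,0,0.025],[0,0,0.03],[0,0,0.03],[0,0,0.03]], delta_rot=[[0,0,0],[0,0,0],[0,0,0],[0,0,0],[0,0,0],[0,0,0]], jaw=[0.4,0.4,0.4,0.4,0.4,0.4])

```text
clock: 9.47
position: [0.4761, -0.2847, 0.2326]
tool_rot: [-0.55, -3.093, -0.0]
wrist_force: [-0.1, -0.3, -1.2]
opening: 0.0595
gripper_force: 43.6
```

>>> apply_moves(xyz=[[0,0.004,0.005],[0,0.004,0.008],[0,0.004,0.008],[0,0.004,0.008]], delta_rot=[[0,0,0],[0,0,0],[0,0,0],[0,0,0]], jaw=[0.4,0.4,0.4,0.4])

```text
clock: 9.8
position: [0.4775, -0.2835, 0.2301]
tool_rot: [0.55, 3.091, -0.001]
wrist_force: [1.7, -0.2, 1.7]
opening: 0.0592
gripper_force: 44.0
```

>>> apply_moves(xyz=[[0,0,0.004],[0,0,0.006],[0,0,0.006],[0,0,0.006]], delta_rot=[[0,0,0],[0,0,0],[0,0,0],[0,0,0]], jaw=[0.4,0.4,0.4,0.4])

```text
clock: 10.13
position: [0.4784, -0.284, 0.2287]
tool_rot: [0.549, 3.088, -0.002]
wrist_force: [2.7, -0.6, 5.6]
opening: 0.0595
gripper_force: 44.5
```

>>> apply_moves(xyz=[[-0.003,0,0],[-0.003,0,0],[-0.003,0,0],[-0.003,0,0],[-0.003,0,0],[-0.003,0,0]], delta_rot=[[0,0,0],[0,0,0],[0,0,0],[0,0,0],[0,0,0],[0,0,0]], jaw=[0.4,0.8,0.9,1,1,1])

```text
clock: 10.63
position: [0.4775, -0.2834, 0.2266]
tool_rot: [-0.55, -3.092, -0.0]
wrist_force: [0.2, 0.0, -0.6]
opening: 0.085
gripper_force: 0.0
```

>>> apply_moves(xyz=[[0,0,-0.03],[0,0,-0.09],[0,0,-0.16],[0,0,-0.24],[0,0,-0.32],[0,0,-0.4],[0,0,-0.45],[0,0,-0.45]], delta_rot=[[0,0,0],[0,0,0],[0,0,0],[0,0,0],[0,0,0],[0,0,0],[0,0,0],[0,0,0]], jaw=[1,1,1,1,1,1,1,1])

```text
clock: 11.3
position: [0.4789, -0.2855, 0.4133]
tool_rot: [0.55, 3.082, -0.002]
wrist_force: [1.2, 0.2, 1.1]
opening: 0.0853
gripper_force: 0.0
```

```bash
python3 -c "
from h import *
shot('w5');w=cv2.imread('pics/w5.png')
a=eyes.read_camera('side')['img'][300:440,260:460,::-1]
cv2.imwrite('pics/m5.png',np.hstack([cv2.resize(w,(400,300)),cv2.resize(a,(400,300),interpolation=cv2.INTER_CUBIC)]))
print(proj('side',[.4755,-.2825,.067]))
plan((.45,.08,.42,-.2),(.45,.35,.42,-.2))"
```

```text
[ 0.4789 -0.2855  0.4133] [1.2236 0.2316 1.1016] 0.08534905573891702 11.3
[[370.2665 373.783 ]]
xyz [ 0.3792  0.83   -0.029 ] rot [ 0.0002  0.0009 -0.0485] rows>=8.8
xyz [ 0.6121  1.4635 -0.0291] rot [ 0.0002  0.0009 -0.0485] rows>=15.2
```

View pics/m5.png

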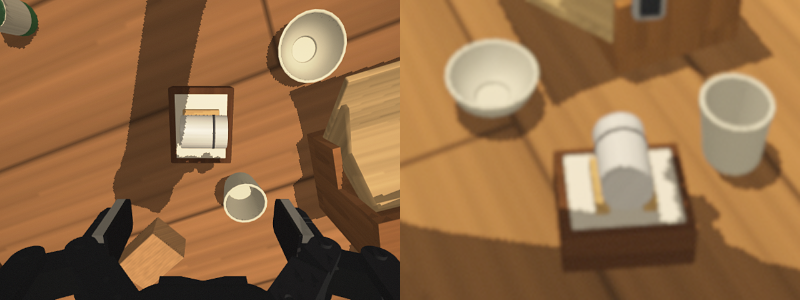

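>>> apply_moves(xyz=[[0.04,0.09,0],[0.08,0.18,0],[0.12,0.27,0],[0.16,0.36,0],[0.2,0.45,0],[0.24,0.54,0],[0.28,0.63,0],[0.32,0.72,0]], delta_rot=[[0,0,-0.01],[0,0,-0.02],[0,0,-0.03],[0,0,-0.04],[0,0,-0.05],[0,0,-0.05],[0,0,-0.05],[0,0,-0.05]], jaw=[1,1,0,0,0,0,0,0])

```text
clock: 12.07
position: [0.4555, 0.0325, 0.4056]
tool_rot: [-0.306, -3.124, 0.001]
wrist_force: [0.3, 0.2, -0.4]
opening: 0.0122
gripper_force: 0.0
```

```bash
python3 -c "
from h import *
plan((.45,.35,.42,-.1))"
```

```text
xyz [ 0.1673  0.7759 -0.0364] rot [-0.0003 -0.0009 -0.0302] rows>=7.6
```

>>> apply_moves(xyz=[[0.02,0.1,0],[0.04,0.2,0],[0.06,0.3,-0.01],[0.08,0.4,-0.02],[0.1,0.5,-0.03],[0.13,0.6,-0.03],[0.15,0.68,-0.03],[0.15,0.7,-0.03]], delta_rot=[[0,0,0],[0,0,-0.01],[0,0,-0.01],[0,0,-0.02],[0,0,-0.02],[0,0,-0.03],[0,0,-0.03],[0,0,-0.03]], jaw=[0,0,0,0,0,0,0,0])

```text
clock: 12.73
position: [0.4489, 0.3245, 0.417]
tool_rot: [-0.141, -3.135, -0.001]
wrist_force: [-0.2, 0.6, -0.2]
opening: 0.0003
gripper_force: 0.0
```

>>> apply_moves(xyz=[[0,0,0],[0,0,0],[0,0,0],[0,0,0]], delta_rot=[[0,0,0],[0,0,0],[0,0,0],[0,0,0]], jaw=[0,0,0,0])

```text
clock: 13.07
position: [0.4531, 0.3145, 0.4186]
tool_rot: [-0.165, -3.137, 0.002]
wrist_force: [0.2, -0.5, -0.5]
opening: -0.0002
gripper_force: 0.0
```

```bash
python3 -c "
from h import *
shot('w6')"
```

```text
[0.4531 0.3145 0.4186] [ 0.202  -0.4537 -0.4948] -0.0001943392987307954 13.0667
```

View pics/w6.png

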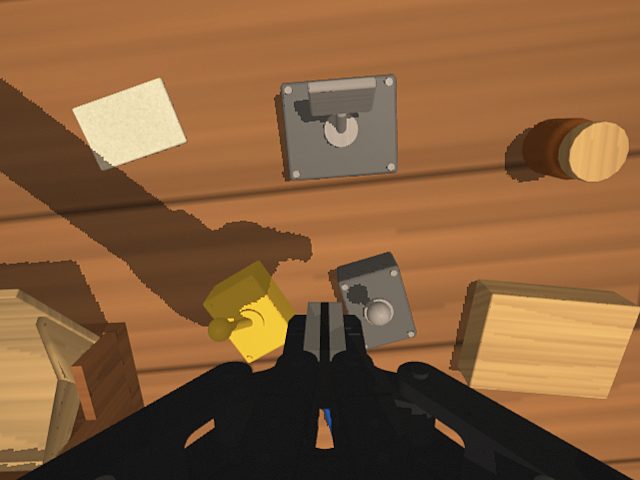

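```bash
python3 -c "
from h import *
a=ray('w6',(397,267),.045);b=ray('w6',(416,337),.045);c=ray('w6',(337,283),.045)
print(a,b,c,np.arctan2(*(b-a)[[1,0]]),np.arctan2(*(a-c)[[1,0]])-np.pi/2,np.linalg.norm(b-a),np.linalg.norm(a-c))
print('ball',ray('w6',(379,313),.097), 'centre',(b+c)/2)
C['w6']=dict(np.load('pics/w6.npz'))
f=lambda P:np.r_[proj('w6',P)[0]-(379,313),proj('side',P)[0]-D(179,36),proj('scene',P)[0]-S(697,75)]
r=least_squares(f,[.55,.3,.07]);print(r.x,r.fun)
print('blue',tri(S(775,170),D(294,22)))"
```

```text
[0.5126 0.378  0.045 ] [0.5892 0.3933 0.045 ] [0.523  0.3205 0.045 ] 0.1972514399699845 0.17817454255795462 0.0780324248835407 0.0584890999089498
ball [0.5311 0.3531 0.097 ] centre [0.5561 0.3569 0.045 ]
[0.5314 0.353  0.0961] [-0.2537 -0.2361 -0.3822 -0.7127  0.6715  0.4561]
blue (array([0.6561, 0.3171, 0.0993]), np.float64(0.06260956438345033))
```

```bash
python3 -c "
from h import *
plan((.495,.346,.33,.19))"
```

```text
xyz [-0.0961  0.0889  0.2219] rot [-0.0003 -0.0002 -0.0938] rows>=2.5
```

>>> apply_moves(xyz=[[-0.03,0.03,0.07],[-0.06,0.06,0.15],[-0.096,0.09,0.22],[-0.096,0.09,0.22],[-0.096,0.09,0.22],[-0.096,0.09,0.22]], delta_rot=[[0,0,-0.03],[0,0,-0.06],[0,0,-0.094],[0,0,-0.094],[0,0,-0.094],[0,0,-0.094]], jaw=[0,0,0,0,0,0])

```text
clock: 13.62
position: [0.4947, 0.348, 0.332]
tool_rot: [-0.3, 3.127, -0.0]
wrist_force: [0.1, -0.8, 0.1]
opening: -0.0
gripper_force: 0.0
```

```bash
python3 -c "
from h import *
b=np.array([.531,.353]);d=np.array([.982,.189])
W=[(*(b+d*t),.261,.19) for t in(-.036,-.02,0.,.015)]
plan(*W)"
```

```text
xyz [-0.0013 -0.0049  0.1776] rot [-0.      0.0002  0.0004] rows>=1.7
xyz [-0.0413 -0.0049  0.1776] rot [-0.      0.0002  0.0004] rows>=1.7
xyz [-0.0913 -0.005   0.1776] rot [-0.      0.0002  0.0004] rows>=1.9
xyz [-0.1288 -0.005   0.1777] rot [-0.      0.0002  0.0004] rows>=2.1
```

>>> apply_moves(xyz=[[0,-0.005,0.08],[0,-0.005,0.175],[0,-0.005,0.175],[0,-0.005,0.175]], delta_rot=[[0,0,0],[0,0,0],[0,0,0],[0,0,0]], jaw=[0,0,0,0])

```text
clock: 13.95
position: [0.4939, 0.3463, 0.2615]
tool_rot: [0.303, -3.125, 0.002]
wrist_force: [0.2, 0.0, 0.3]
opening: 0.0
gripper_force: 0.0
```

>>> apply_moves(xyz=[[-0.03,0,0],[-0.05,0,0],[-0.07,0,0],[-0.09,0,0],[-0.11,0,0],[-0.13,0,0],[-0.13,0,0],[-0.13,0,0]], delta_rot=[[0,0,0],[0,0,0],[0,0,0],[0,0,0],[0,0,0],[0,0,0],[0,0,0],[0,0,0]], jaw=[0,0,0,0,0,0,0,0])

```text
clock: 14.62
position: [0.5466, 0.357, 0.2611]
tool_rot: [-0.304, 3.126, -0.0]
wrist_force: [-0.5, 0.7, 0.1]
opening: 0.0002
gripper_force: 0.0
```

>>> apply_moves(xyz=[[0.05,0,0],[0.05,0,-0.1],[0.05,0,-0.2],[0.08,0,-0.3],[0.12,0,-0.35],[0.16,0,-0.35],[0.16,0,-0.35],[0.16,0,-0.35]], delta_rot=[[0,0,0],[0,0,0],[0,0,0],[0,0,0],[0,0,0],[0,0,0],[0,0,0],[0,0,0]], jaw=[0,0,0,0,0,0,0,0])

```text
clock: 15.28
position: [0.4819, 0.345, 0.401]
tool_rot: [0.307, -3.126, -0.001]
wrist_force: [-0.5, -0.1, -0.5]
opening: 0.0001
gripper_force: 0.0
```

```bash
python3 -c "
from h import *
a=eyes.read_camera('scene')['img'][...,::-1];b=eyes.read_camera('side')['img'][...,::-1]
cv2.imwrite('pics/m7.png',np.hstack([cv2.resize(a[120:400,120:500],(400,295)),cv2.resize(b[170:430,190:470],(318,295))]))"
```

```text
(no output)
```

View pics/m7.png

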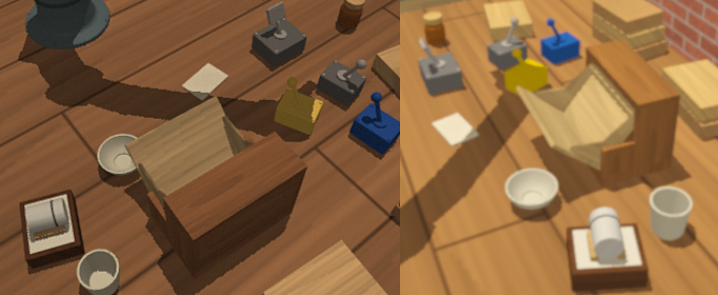

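The picture shows the lamp lever flipped to the far side (ball at (360,65)). The tin is in the cradle at (45,215), and the fan paddle, bowl and cup look unmoved. Handing in.

```bash
python3 -c "
from bench import workorder
print(workorder.sign_off())"
```

```text
the job is handed in; nothing more can be done
None
```

I tipped the bin, laid the tea tin lengthways in the cradle and flipped the lamp toggle to its other side, and handed the job in at about 15 s; the last pictures show the fan toggle, bowl and cup where they were.

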